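Secure a pot on the bench shaker: pin back the sprung arm and lock the quarter-turn

TASK

Secure the tall white pot on the shaker for a run: first stand it upright in the V-shaped nest on the platform and let go of it; then take the T-handled pin from its wooden stand and, with the pin in hand, use its shank to push the sprung retaining arm against its spring until it lies across the front of the pot, drop the pin fully into the platform hole in front of the arm and let go, so that the pin keeps the arm closed. Last, turn the black quarter-turn lock on the sloping panel clockwise until it clicks fully round into its locked detent, and let go. Leave the two short pots where they stand.

Things in the scene. Friction and masses are not known exactly. Their poses are not given: they have to be found in the camera images.
- tall_pot_mid (a point): Centre (43 mm up) of the tall white plastic pot with a screw cap: 48 mm diameter, 86 mm tall, about 0.12 kg, loose, upright on the bench. The only tall one of three white pots, which swap places; z is its axis.
- short_pot_a_mid (a point): Centre of a short white pot, 43 mm diameter, 53 mm tall, loose on the bench; a bystander, not to be moved.
- short_pot_b_mid (a point): Centre of another short white pot, 44 mm diameter, 57 mm tall, loose on the bench; a bystander, not to be moved.
- nest (a point): Point on the shaker's aluminium platform (top 50 mm above the bench) under the tall pot's axis when it stands home in the V. Axes: z up, x from the shaker's front (robot side) to its back, y to its left along the closed arm. Two grey V walls, 35 mm tall, at 45 degrees, stand behind (+x); the front is open. The shaker is fixed, 160 (x) by 350 mm (y).
- pin_hole (a point): Centre of the mouth of the pin hole in the platform top, same axes as nest, 53.5 mm in front of the nest (-x) and 75 mm to its left (+y). Hole 18 mm diameter, chamfered 3 mm, 32 mm deep, vertical, closed at the bottom. With the pin in it the arm stays at about 0.6 rad, with a few mm between arm and pot; the spring makes the pin lean a little.
- retainer_pivot (a point): Point on the vertical pivot axis of the retaining arm (fixed to the shaker, same axes as nest), 18 mm above the platform, 15 mm behind (+x) and 150 mm to the right (-y) of the pin hole. The pivot carries a bolt head and spring, topping out 50 mm above the platform.
- retainer_push (a point): Point on the steel arm's front face (robot side), 150 mm from the pivot and 8 mm in front of the arm's centre line, where the pin's shank bears; turns with the arm. Own y runs along the arm away from the pivot, x through the arm to the pot side. The bar is 16 mm thick, 168 mm long from the pivot, 8 to 28 mm above the platform. Open, its end overhangs the platform's front.
- retainer (a joint): Angle of the retaining arm, rad: 0 = sprung open against its stop (leaning 0.6 rad towards the robot), 0.6 = closed, parallel to the nest's y axis, seen from above turned clockwise from open; limit 0.75. A spring returns it to 0 whenever it is let go; holding it closed takes about 4 N at the push point.
- pin_grip (a point): Centre of the pin's grey T-handle, 92 mm above its tip: a block 16 (own x) by 40 (own y) by 42 mm tall, gripped across 16. Below: flange 26 mm diameter, 66 to 71 mm above the tip; steel shank 14 mm diameter, tip tapering to 9. z is its axis, up. 0.09 kg. Starts 32 mm deep in an 18 mm hole of a fixed wooden block 70x70x45 mm. Fully down in the platform hole this point is 60 mm above the platform.
- lock_grip (a point): Grip centre of the black bar-shaped lock knob, on its turning axis, 26 mm above the sloping panel at the shaker's right end (-y). Bar 14 mm thick (own x), 62 mm long (own y), 8 to 37 mm above the panel, over a 46 mm disc. Own z is the turning axis, outward normal of the panel, leaning 35 degrees from vertical towards the shaker's front. Turns with the knob.
- lock (a joint): Angle of the lock knob, rad: 0 = unlocked, as at the start (bar level across the panel), 1.571 = locked (bar pointing up the slope), clockwise seen facing the panel. Over-centre spring: up to 0.1 N m resists and turns it back to 0 if let go before about 1 rad; beyond about 1.3 rad the sprung detent pulls it on by itself into the locked stop and keeps it there.
Things that resemble listed ones, but are neither listed nor needed, are in the scene too. Leave any green or purple look-alike of the part that bears tall_pot_mid alone.

How it is judged:
On the way, in this order (a step that is already met when the one before it is completed fails the run):
1. the tall pot stands upright in the nest, let go (horizontal distance between tall_pot_mid and nest below 0.015 m and z of tall_pot_mid in the frame of nest between 0.038 and 0.048 m and angle between tall_pot_mid's own z axis and vertical below 0.1 rad and contact force between the fingers and tall_pot below 0.1 N), for 0.2 s.
2. the arm is pushed closed (beyond 0.5 rad) with the pin held in the fingers (value of joint retainer above 0.5 rad and contact force between pin and retainer above 0.3 N and contact force between the fingers and pin above 0.5 N), for 0.1 s.
3. the pin is fully down in the platform hole, let go, and holds the arm closed (horizontal distance between pin_grip and pin_hole below 0.016 m and z of pin_grip in the frame of pin_hole below 0.065 m and angle between pin_grip's own z axis and vertical below 0.2 rad and value of joint retainer above 0.52 rad and contact force between the fingers and pin below 0.1 N and contact force between pin and retainer above 0.3 N), for 0.2 s.
4. the lock is turned into its locked detent (value of joint lock above 1.48 rad), for 0.2 s.
At the end, for the whole second after the job is handed in: Tall pot upright (0.1 rad) on the platform within 12 mm of home in the nest; pin upright (0.2 rad) in the platform hole within 5 mm of full depth, arm held beyond 0.52 rad; lock beyond 1.48 rad; pot and pin at rest, nothing held (horizontal distance between tall_pot_mid and nest below 0.012 m and z of tall_pot_mid in the frame of nest between 0.038 and 0.048 m and angle between tall_pot_mid's own z axis and vertical below 0.1 rad and horizontal distance between pin_grip and pin_hole below 0.016 m and z of pin_grip in the frame of pin_hole below 0.065 m and angle between pin_grip's own z axis and vertical below 0.2 rad and value of joint retainer above 0.52 rad and value of joint lock above 1.48 rad and linear speed of each of tall_pot, pin below 0.02 m/s); the robot touches nothing.
It fails at once if a short pot is moved by more than 20 mm (distance of any of short_pot_a_mid, short_pot_b_mid from where it was at the start of the episode above 0.02 m).
It fails at once if the tall pot is knocked over or tipped by more than 0.6 rad (angle between tall_pot_mid's own z axis and vertical above 0.6 rad).
It also fails if it takes over 67 s, if anything falls off the work surface, if the arm or the gripper's body presses on something with over 40 N, if the wrist force passes 120 N, or if a joint passes its speed limit or range.

ROBOT

A 6-joint arm with a two-finger parallel gripper is mounted at the origin on a cart in front of the work surface, level with it; the furniture and walls round the work are solid. World frame = base frame: x ahead of the robot, y to its left, z up, the work surface at z = 0. Lengths are in m, angles in rad, forces in N, time in s.
With the tool pointing down it reaches from about 0.325 to 1 m from the base axis. Payload 5.1 kg.
Tool frame: the origin (TCP) lies between the finger pads; the fingertips stand 14 mm ahead of it and the grasp point (between the pads) lies 5 mm behind it; z points along the fingers, y is the line along which they close (so a half turn about z gives the same grasp; the last joint's range is limited). The gripper opens to 85 mm and grips with 20 to 120 N. Pads are 22 mm wide; open, the fingers measure 114 mm over their backs; the gripper's body (76 mm by 85 mm) begins 54 mm behind the grasp point. The pads swing forward as they close: fully open they stand 13 mm farther back than shut.
Start: joints at [1.231, 0.124, 1.65, -0, 1.367, -0.083], TCP at [0.165, 0.629, 0.245] pointing down, gripper open.
Joint ranges: [-2.61, 2.61], [-1.02, 2.33], [0.03, 2.71], [-1.35, 4.49], [0.32, 2.68], [-2.91, 2.91]. Speed limits (rad/s): [2.57, 2.57, 3.14, 3.14, 3.14, 3.14].

INTERFACE

Orientations are given as a unit quaternion [x, y, z, w].
In Python, from rig import manip gives the robot as it stands. Calls block until the motion is done:
- manip.reach(position, orientation): joint-space move of the TCP to a pose.
- manip.move_l(position, rot=None, speed=0.15): straight line of the TCP; rot=None keeps the orientation; speed is the mean speed in m/s.
- manip.move_j(angles): joint-space move.
- manip.move_gripper(opening): finger opening in m; the grip force is fixed at half the most; returns when the fingers have stopped.
- manip.sleep(seconds).
- manip.ik(position, orientation): joint angles nearest the present ones, or None.
- manip.get_state(): the state.
- manip.capture(name): name is "scene" or "top" or "wrist"; returns the picture (420x560x3 uint8, blue, green, red); there is no depth.
- manip.camera_model(name): a dict with "K" (3x3 intrinsics, pixels), "rvec" (rotation vector, rad) and "tvec" (3), from world to camera coordinates, as OpenCV has them. Camera axes: x right, y down, z forward; pixel columns grow to the right and rows downward; lengths in m; the calibration is good to about 2 mm. The wrist camera is an equidistant fisheye: a pixel r from the principal point sees the ray r / f radians off the axis. A picture is of the moment at which its call begins: read the wrist's pose just before it. camera_model takes no time and is no camera call; for the wrist camera it gives the pose at the moment of the call.
A pose or a line that the arm cannot do raises manip.MotionError and nothing moves.
- manip.close_job(): hands the job in; it is judged then, once.
Trained networks look in the newest picture that a camera, given by its name, has taken for a name from the list of things; names that differ only in an ending like _2 or _b are one class to them, and where a whole thing is asked for, a point or a joint stands for the part that bears it (a point fixed in the world has none). Each returns a list of dicts, best first, with "confidence" (0 to 1); they miss things now and then, are a little off and sometimes report something else, mostly with a low value. They report only what shows in the picture. A call takes as long as a camera call. They do not tell look-alikes from the thing itself.
- manip.look_for(camera, thing): "point" ([x, y, z] in m, in world coordinates, good to about 4 mm: the middle of the surface that is visible of it).
- manip.outline_of(camera, thing): "pixels" (420x560 bool, what is visible of it).
- manip.spot_point(camera, thing): "point" ([x, y, z] in m, in world coordinates, good to about 4 mm: a listed point, or the origin of a listed thing).
The state is a dict: "t": time; "joints": joint angles; "dq": joint speeds; "tau": joint torques, N m; "position": TCP position; "orientation": TCP orientation; "force": force on the tool from outside, world axes, zero at the start; "wrist_torque": the same for the moment, N m; "width": finger opening in m; "grasp_force": force on a finger pad.
Only numpy, scipy, OpenCV 4.12 (cv2) and the standard library are available. Lean on these libraries where they do the work, as an engineer would, in place of code of your own. Each camera call takes 0.05 s, during which the arm holds its last target. There are 200 camera calls.

## Working session

There is one attempt and no reset: what is moved stays moved. The work goes in short steps, each a Python script; the robot and the scene stay as the last script left them, time stands still between calls to the robot, and variables do not carry over. Pictures are saved under pics/ and viewed, at most 13 in all, crops included, and the job is handed in when it is done.

```bash
ls; mkdir -p pics; python3 - <<'E'
from rig import manip
import cv2,numpy as np
a=manip.capture("scene");b=manip.capture("top")
cv2.imwrite("pics/s.png",a);cv2.imwrite("pics/t.png",b)
for n in ["tall_pot_mid","short_pot_a_mid","nest","pin_hole","retainer_pivot","retainer_push","pin_grip","lock_grip"]:
  for c in ["scene","top"]:
    print(n,c,[(np.round(d["point"],3).tolist(),round(d["confidence"],2)) for d in manip.spot_point(c,n)][:4])
print(manip.get_state()["t"])
E
```

```text
pics
tall_pot_mid scene [([0.412, 0.351, 0.042], 0.87), ([0.512, 0.346, 0.042], 0.82), ([0.577, 0.428, 0.043], 0.78), ([0.319, 0.351, 0.039], 0.74)]
tall_pot_mid top [([0.575, 0.426, 0.041], 0.83), ([0.315, 0.35, 0.044], 0.72), ([0.413, 0.354, 0.042], 0.68), ([0.512, 0.347, 0.045], 0.61)]
short_pot_a_mid scene [([0.422, 0.254, 0.026], 0.89)]
short_pot_a_mid top [([0.422, 0.254, 0.024], 0.72)]
nest scene [([0.58, -0.086, 0.052], 0.71)]
nest top [([0.58, -0.086, 0.049], 0.58)]
pin_hole scene [([0.529, -0.01, 0.052], 0.75)]
pin_hole top [([0.531, -0.01, 0.05], 0.71)]
retainer_pivot scene [([0.541, -0.16, 0.066], 0.88), ([0.526, -0.008, 0.047], 0.53)]
retainer_pivot top [([0.538, -0.162, 0.068], 0.97)]
retainer_push scene [([0.449, -0.039, 0.065], 0.62)]
retainer_push top [([0.454, -0.037, 0.065], 0.61)]
pin_grip scene [([0.553, 0.183, 0.104], 0.74)]
pin_grip top [([0.556, 0.184, 0.104], 0.6)]
lock_grip scene [([0.513, -0.256, 0.084], 0.55)]
lock_grip top [([0.516, -0.248, 0.086], 0.56)]
0.9
```

View pics/s.png

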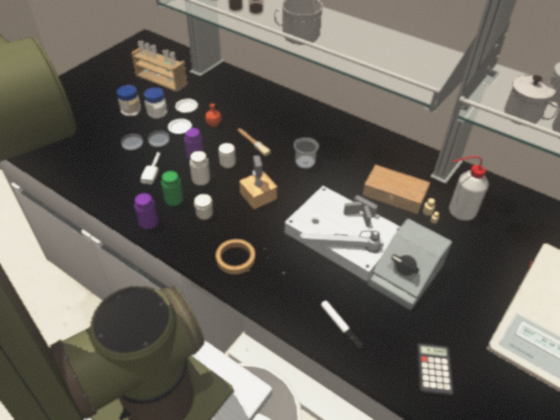

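View pics/t.png

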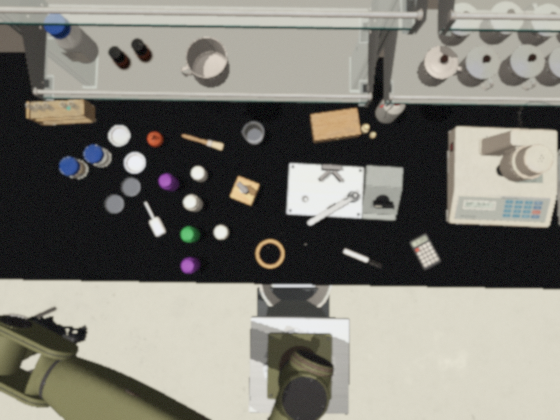

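```bash
cat > h.py <<'E'
from rig import manip
import cv2,numpy as np
def pix(cam,p):
    m=manip.camera_model(cam); 
    return cv2.projectPoints(np.float64([p]),np.float64(m["rvec"]),np.float64(m["tvec"]),np.float64(m["K"]),None)[0][0,0].round().tolist()
E
python3 - <<'E'
from h import *
for p in [[.413,.352,.042],[.512,.347,.043],[.576,.427,.042],[.317,.35,.042],[.422,.254,.025],[.554,.183,.104],[.58,-.086,.05],[.514,-.252,.085]]: print(p,pix("scene",p),pix("top",p))
for c in ["scene","top"]:
  print(c,manip.camera_model(c)["tvec"])
  m=manip.outline_of(c,"lock_grip"); 
  if m: v,u=np.where(m[0]["pixels"]); print(u.min(),u.max(),v.min(),v.max(),len(m), m[0]["confidence"])
E
```

```text
[0.413, 0.352, 0.042] [173.0, 188.0] [190.0, 234.0]
[0.512, 0.347, 0.043] [200.0, 168.0] [192.0, 203.0]
[0.576, 0.427, 0.042] [194.0, 144.0] [168.0, 183.0]
[0.317, 0.35, 0.042] [147.0, 210.0] [190.0, 265.0]
[0.422, 0.254, 0.025] [205.0, 207.0] [222.0, 232.0]
[0.554, 0.183, 0.104] [258.0, 167.0] [243.0, 188.0]
[0.58, -0.086, 0.05] [354.0, 222.0] [329.0, 184.0]
[0.514, -0.252, 0.085] [407.0, 263.0] [384.0, 204.0]
scene [-0.21785567  0.37146838  1.01901774]
391 416 254 275 2 0.73
top [0.06549445 0.48989829 1.37582553]
373 393 195 208 1 0.59
```

The white tall pot is at scene px (200,168), world about (0.512, 0.347). The other tall hits are the green and purple look-alikes. The pin is at (258,167), the nest at (354,222) and the lock at (407,263). Next I'll fit the shaker pose and look from close by at the pot and pin.

```bash
cat >> h.py <<'E'
from scipy.spatial.transform import Rotation as R
def down(a):  # tool z down, closing line (tool y) at world angle a
    y=np.array([np.cos(a),np.sin(a),0]);z=np.array([0,0,-1.]);x=np.cross(y,z)
    return R.from_matrix(np.c_[x,y,z]).as_quat()
def fit(loc,obs):  # 2D rigid fit: world = Rz(yaw) loc + t
    l=np.array(loc)[:,:2];o=np.array(obs)[:,:2];lc,oc=l-l.mean(0),o-o.mean(0)
    yaw=np.arctan2((lc[:,0]*oc[:,1]-lc[:,1]*oc[:,0]).sum(),(lc*oc).sum())
    c,s=np.cos(yaw),np.sin(yaw);t=o.mean(0)-np.array([[c,-s],[s,c]])@l.mean(0)
    return yaw,t
def spots(cam,n): return [(np.round(d["point"],4).tolist(),round(d["confidence"],2)) for d in manip.spot_point(cam,n)][:4]
def st():
    s=manip.get_state();print("t%.1f"%s["t"],np.round(s["position"],4),"F",np.round(s["force"],1),"w%.4f g%.1f"%(s["width"],s["grasp_force"]))
    return s
def wpix(p):  # fisheye
    m=manip.camera_model("wrist");K=np.float64(m["K"]);v=R.from_rotvec(np.ravel(m["rvec"])).apply(p)+np.ravel(m["tvec"])
    th=np.arctan2(np.hypot(v[0],v[1]),v[2]);d=v[:2]/np.hypot(v[0],v[1]);return (K[:2,2]+K[[0,1],[0,1]]*th*d).round(1).tolist()
E
python3 - <<'E'
from h import *
import math
s=manip.get_state();print(R.from_quat(s["orientation"]).as_matrix().round(2).tolist())
cw,sw=math.cos(.6),math.sin(.6)
push=[-.0385-.15*sw-.008*cw,-.075+.15*cw-.008*sw]
loc=[[0,0],[-.0535,.075],[-.0385,-.075],push]
obs=[[.58,-.086],[.53,-.01],[.5395,-.161],[.4515,-.038]]
yaw,t=fit(loc,obs);print("shaker",yaw,t)
for a in (math.pi/2,-math.pi/2):
  j=manip.ik([.512,.347,.25],down(a));print(a,j)
manip.reach([.512,.32,.25],down(min((math.pi/2,-math.pi/2),key=lambda a:abs(manip.ik([.512,.32,.25],down(a))[5]))))
a=manip.capture("wrist");cv2.imwrite("pics/w1.png",a)
for n in ["tall_pot_mid","short_pot_a_mid","pin_grip"]: print(n,spots("wrist",n))
print(wpix([.512,.347,.086]));st()
E
```

```text
[[-0.97, 0.25, 0.0], [0.25, 0.97, 0.0], [0.0, 0.0, -1.0]]
shaker -0.03289836991036089 [ 0.58030561 -0.08663869]
1.5707963267948966 [ 5.08856877e-01  5.25413613e-02  1.71845196e+00 -4.44089210e-16
  1.37059933e+00 -1.06193945e+00]
-1.5707963267948966 [ 5.08856877e-01  5.25413613e-02  1.71845196e+00 -4.44089210e-16
  1.37059933e+00  2.07965320e+00]
tall_pot_mid [([0.4161, 0.3563, 0.0414], 0.76), ([0.5132, 0.3468, 0.0461], 0.72), ([0.5741, 0.426, 0.0418], 0.57)]
short_pot_a_mid [([0.4216, 0.2576, 0.0292], 0.78)]
pin_grip [([0.5592, 0.182, 0.104], 0.91)]
[308.3, 190.0]
t2.9 [0.5116 0.3208 0.25  ] F [ 0.7 -0.3  0.2] w0.0852 g0.0
```

View pics/w1.png

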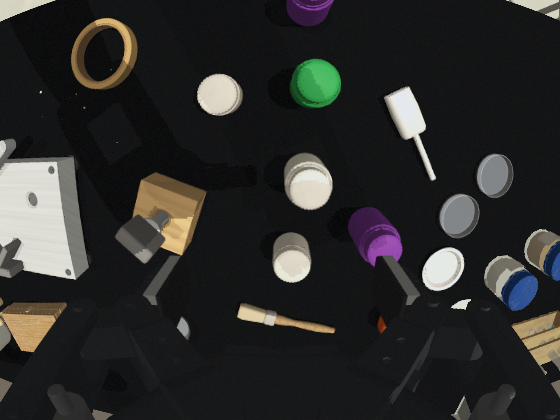

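The white cap centre is at px (309,188), against a predicted (308,190). The short pots at (219,95) and (291,257) are clear of the fingers, and the pin handle is at about (140,238). I'll grasp the pot, carry it and place it.

```bash
python3 - <<'E'
from h import *
import math
yaw=-.033;t=np.array([.5803,-.0866]);c,s=np.cos(yaw),np.sin(yaw);M=np.array([[c,-s],[s,c]])
q=down(math.pi/2)
manip.move_l([.5125,.347,.12],q,.2)
manip.move_l([.5125,.347,.060],q,.12)
manip.move_gripper(.03);st()
manip.move_l([.5125,.347,.25],q,.25)
q2=down(math.pi/2+yaw)
p=t+M@[-.008,0]
manip.reach([*p,.25],q2)
a=manip.capture("wrist");cv2.imwrite("pics/w2.png",a)
for n in ["nest","pin_hole","retainer_pivot","retainer_push","tall_pot_mid"]: print(n,spots("wrist",n))
st();print(wpix([*t,.05]),wpix([*(t+M@[-.0535,.075]),.05]))
E
```

```text
t4.8 [0.5134 0.3475 0.0614] F [-0.2  0.1  4.2] w0.0450 g61.9
nest [([0.5811, -0.0867, 0.0498], 0.72), ([0.455, -0.0353, 0.0676], 0.67)]
pin_hole [([0.5297, -0.0113, 0.0494], 0.72)]
retainer_pivot [([0.5371, -0.16, 0.0664], 0.68)]
retainer_push [([0.4534, -0.0356, 0.0689], 0.86)]
tall_pot_mid []
t7.6 [ 0.5724 -0.0857  0.25  ] F [ 1.2 -0.9 -1.7] w0.0453 g61.4
[279.7, 188.6] [352.6, 138.6]
```

View pics/w2.png

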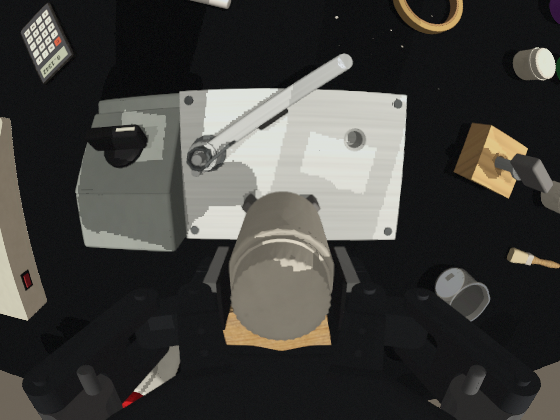

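The pot is held. The pin hole is at px (354,138) against a predicted (353,139), so the fit is good. I'll lower it and seat it.

```bash
python3 - <<'E'
from h import *
import math
yaw=-.033;t=np.array([.5803,-.0866]);c,s=np.cos(yaw),np.sin(yaw);M=np.array([[c,-s],[s,c]])
q2=down(math.pi/2+yaw)
P=lambda x,y,z:[*(t+M@[x,y]),z]
manip.move_l(P(-.008,0,.13),q2,.2)
z=.116
while z>.1085:
    manip.move_l(P(-.008,0,z),q2,.05);f=st()["force"]
    if f[2]>4: break
    z-=.0015
x=-.006
while x<.006:
    manip.move_l(P(x,0,z+.0005),q2,.05);f=st()["force"]
    if f[0]<-4: break
    x+=.002
manip.move_gripper(.085);st()
manip.move_l(P(x,0,.24),q2,.2)
for n in ["tall_pot_mid"]:
  for cam in ("top","wrist"): manip.capture(cam);print(n,spots(cam,n))
# towards pin
manip.reach([.51,.183,.25],down(math.pi/2))
a=manip.capture("wrist");cv2.imwrite("pics/w3.png",a);print(spots("wrist","pin_grip"));st()
E
```

```text
t8.8 [ 0.5721 -0.0863  0.1157] F [-0.3 -0.4 -0.7] w0.0452 g61.4
t9.1 [ 0.5723 -0.0863  0.1146] F [-0.   0.4 -0.8] w0.0453 g61.4
t9.3 [ 0.5722 -0.0863  0.1129] F [ 0.6  0.7 -1.8] w0.0454 g61.4
t9.6 [ 0.5723 -0.0863  0.1115] F [ 1.1  0.4 -1.6] w0.0451 g61.4
t9.8 [ 0.5728 -0.0864  0.1115] F [-2.5  1.4  5.4] w0.0453 g62.0
t10.1 [ 0.575  -0.0865  0.1114] F [-0.8  0.1  4. ] w0.0447 g62.0
t10.3 [ 0.5769 -0.0866  0.1115] F [-1.2  0.3  6.5] w0.0453 g62.2
t10.6 [ 0.5789 -0.0867  0.1115] F [-1.   0.   6.9] w0.0451 g62.3
t10.8 [ 0.5808 -0.0868  0.1114] F [-2.2  0.8  5.7] w0.0451 g62.3
t11.1 [ 0.5828 -0.0868  0.1114] F [-1.   0.1  5.9] w0.0451 g62.4
t11.3 [ 0.5835 -0.0869  0.1115] F [-7.4  0.4 10.7] w0.0452 g62.8
t11.8 [ 0.5842 -0.0867  0.1102] F [0.2 0.3 0.1] w0.0853 g0.0
tall_pot_mid [([0.5721, 0.4253, 0.0444], 0.76), ([0.3164, 0.3487, 0.0421], 0.7), ([0.5563, 0.1854, 0.1048], 0.64), ([0.4129, 0.3505, 0.039], 0.5)]
tall_pot_mid []
[([0.5611, 0.1866, 0.1041], 0.95), ([0.583, -0.0867, 0.048], 0.51)]
t14.0 [0.5106 0.1818 0.2499] F [ 0.3  0.2 -0.1] w0.0849 g0.0
```

View pics/w3.png

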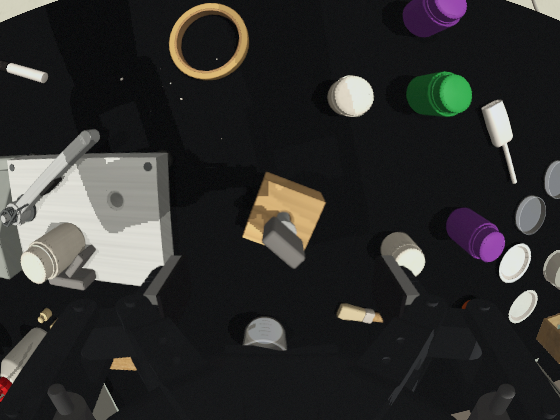

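The pot stands in the V at px (55,255). The pin handle is at (283,247), with its long axis oblique. I'll fit the pin's yaw and position to its outline.

```bash
cat >> h.py <<'E'
def fitpin(mask,x0,z0=.105):
    m=manip.camera_model("wrist");K=np.float64(m["K"]);Rw=R.from_rotvec(np.ravel(m["rvec"]));tw=np.ravel(m["tvec"])
    def proj(P):
        v=Rw.apply(P)+tw;r=np.hypot(v[:,0],v[:,1]);return K[:2,2]+K[[0,1],[0,1]]*(np.arctan2(r,v[:,2])/r)[:,None]*v[:,:2]
    box=np.array([[a*.008,b*.02,e*.021] for a in(-1,1) for b in(-1,1) for e in(-1,1)])
    th=np.linspace(0,2*np.pi,16)
    cyl=lambda r,a,b:np.array([[r*np.cos(u),r*np.sin(u),h] for u in th for h in(a,b)])
    parts=[box,cyl(.013,-.026,-.021),cyl(.007,-.06,-.026)]
    def draw(p):
        im=np.zeros(mask.shape,np.uint8)
        for q in parts:
            w=R.from_euler("z",p[2]).apply(q)+[p[0],p[1],z0]
            cv2.fillConvexPoly(im,cv2.convexHull((proj(w)*16).astype(np.float32)).round().astype(np.int32),1,shift=4)
        return im>0
    def cost(p):
        i=draw(p);return -(i&mask).sum()/(i|mask).sum()
    from scipy.optimize import minimize
    best=min((minimize(cost,[x0[0],x0[1],y],method="Nelder-Mead",options=dict(initial_simplex=[[x0[0],x0[1],y],[x0[0]+.005,x0[1],y],[x0[0],x0[1]+.005,y],[x0[0],x0[1],y+.25]])) for y in np.arange(0,np.pi,.35)),key=lambda r:r.fun)
    return best.x,best.fun,draw(best.x)
E
python3 - <<'E'
from h import *
img=manip.capture("wrist");o=manip.outline_of("wrist","pin_grip")
print([(d["confidence"],d["pixels"].sum()) for d in o])
x,f,im=fitpin(o[0]["pixels"],[.559,.184]);print(x,f)
c,_=cv2.findContours(im.astype(np.uint8),0,1)
big=cv2.resize(img[150:300,210:360],(600,600),interpolation=2)
for k in c: cv2.polylines(big,[((k-[210,150])*4+2).astype(np.int32)],True,(0,0,255),1)
cv2.imwrite("pics/pin.png",big)
E
```

```text
[(0.86, np.int64(1469))]
[0.55264195 0.184982   2.18004934] -0.8900621118012423
```

View pics/pin.png

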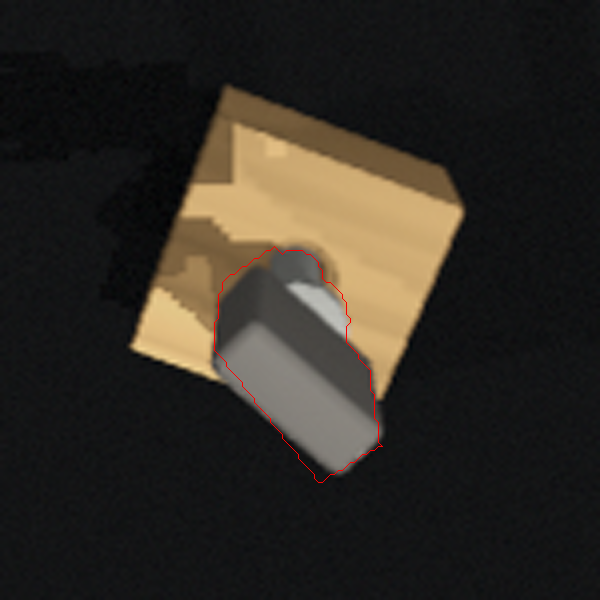

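The overlay fits in position, but the handle's true long edge (255,320)→(378,430) is about 7° off the model. The long axis is therefore about 42° in world, so I'll close at -48°. Grasping now.

```bash
python3 - <<'E'
from h import *
import math
q=down(-.84)
manip.reach([.555,.184,.20],q)
manip.move_gripper(.06)
manip.move_l([.555,.184,.106],q,.12);st()
manip.move_gripper(.0);s=st()
s=manip.get_state();p=s["position"]
manip.move_l([p[0],p[1],.20],None,.12);st()
yaw=-.033
manip.reach([.43,.06,.22],down(yaw))
for c in ("top","scene","wrist"):
    im=manip.capture(c);print(c,spots(c,"pin_grip"))
cv2.imwrite("pics/w4.png",im);s=st()
o=manip.outline_of("wrist","pin_grip");print([(d["confidence"],d["pixels"].sum()) for d in o])
print(R.from_quat(s["orientation"]).as_matrix().round(3).tolist(), wpix(s["position"]), wpix(np.array(s["position"])-[0,0,.093]))
E
```

```text
t17.4 [0.5557 0.1842 0.1069] F [0.3 0.7 0.7] w0.0600 g0.0
t17.9 [0.5554 0.1841 0.1068] F [-0.7 -0.3  3.1] w0.0153 g58.8
t18.8 [0.5547 0.184  0.1988] F [-0.6  0.  -0.7] w0.0154 g58.5
top []
scene [([0.4289, 0.0612, 0.2163], 0.77)]
wrist [([0.4334, 0.0611, 0.2169], 0.79)]
t20.1 [0.4303 0.0603 0.2199] F [ 0.1  0.2 -0.8] w0.0151 g58.5
[(0.97, np.int64(4461))]
[[0.033, 0.999, -0.0], [0.999, -0.033, 0.0], [0.0, -0.0, -1.0]] [283.1, 274.9] [282.4, 212.5]
```

View pics/w4.png

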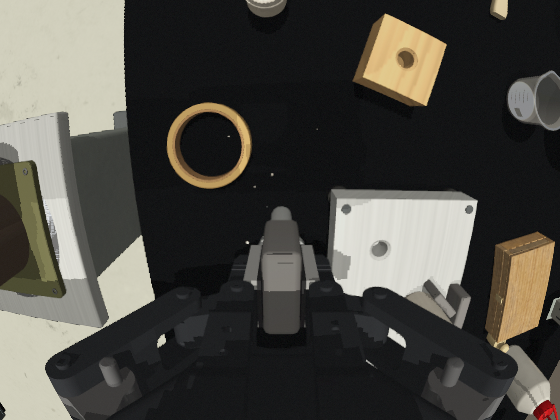

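The pin hangs straight, with its tip at px (282,210) against a predicted (282,212). Next is the arc push and insertion.

```bash
python3 - <<'E'
from h import *
yaw=-.033;t=np.array([.5306,-.0104])-np.array([-.0535*np.cos(yaw)-.075*np.sin(yaw),-.0535*np.sin(yaw)+.075*np.cos(yaw)])
c,s=np.cos(yaw),np.sin(yaw);M=np.array([[c,-s],[s,c]]);print(t)
q=down(yaw)
def pin(th,gap,z):
    b=.6-th;d=np.array([-np.sin(b),np.cos(b)]);n=np.array([-np.cos(b),-np.sin(b)])
    return [*(t+M@(np.array([-.0385,-.075])+.150*d+(.015+gap)*n)),z]
manip.move_l(pin(0,.016,.22),q,.2)
manip.move_l(pin(0,.016,.150),q,.12);st()
for th in np.arange(0,.61,.1):
    manip.move_l(pin(th,0,.150),q,.10);st()
manip.move_l(pin(.62,0,.150),q,.05)
im=manip.capture("wrist");cv2.imwrite("pics/w5.png",im);st()
print(spots("wrist","pin_hole"),spots("wrist","retainer_push"))
E
```

```text
[ 0.58159632 -0.08712435]
t21.6 [ 0.4344 -0.0507  0.1506] F [ 0.1  0.6 -0.8] w0.0149 g58.5
t21.9 [ 0.4481 -0.0423  0.1509] F [-0.6 -0.1  0.2] w0.0154 g58.8
t22.2 [ 0.4596 -0.0338  0.1501] F [-2.  -1.7  0.4] w0.0150 g58.8
t22.5 [ 0.4726 -0.0263  0.1499] F [-1.3 -0.8  0. ] w0.0148 g58.8
t22.8 [ 0.4863 -0.0202  0.1499] F [-2.2 -1.5 -0.1] w0.0152 g58.8
t23.1 [ 0.5005 -0.0154  0.1498] F [-2.4 -1.2  0.9] w0.0152 g58.9
t23.4 [ 0.5151 -0.0122  0.1498] F [-3.8 -0.8  1.6] w0.0153 g58.9
t23.7 [ 0.53   -0.0104  0.1498] F [-4.3 -1.1  0.1] w0.0147 g58.9
t24.0 [ 0.533  -0.0103  0.1498] F [-4.6 -0.6 -0.4] w0.0150 g58.7
[([0.5297, -0.0122, 0.0504], 0.93)] [([0.5372, -0.0098, 0.0676], 0.88)]
```

View pics/w5.png

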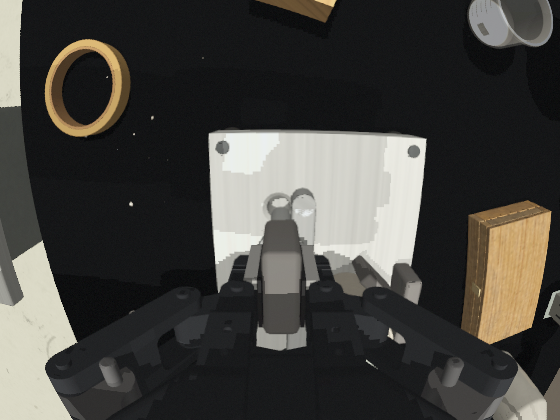

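The arm is closed. The hole rim, around px (278,206), surrounds the tip at (281,210). Lowering the pin.

```bash
python3 - <<'E'
from h import *
q=down(-.033);x,y=.5312,-.0112
offs=[(0,0),(0,.003),(0,-.003),(.003,0),(-.003,0),(.003,.003),(.003,-.003)]
k=0;z=.146
while z>.1125:
    manip.move_l([x+offs[k][0],y+offs[k][1],z],q,.06);f=st()["force"]
    if f[2]>12:
        if z<.138: break
        k+=1
        if k>=len(offs): break
        z=.149;continue
    z-=.004
manip.move_l([*manip.get_state()["position"][:2],max(z,.112)],q,.05);st()
for c in("wrist","scene"):manip.capture(c);print(spots(c,"pin_grip"),spots(c,"retainer_push"))
E
```

```text
t24.4 [ 0.5308 -0.0109  0.1457] F [-4.   0.1 -1.4] w0.0148 g59.1
t24.6 [ 0.531  -0.0111  0.1416] F [-4.   0.3 -0.5] w0.0152 g59.2
t24.9 [ 0.5312 -0.011   0.1377] F [-4.2  0.8 -0.2] w0.0150 g59.2
t25.1 [ 0.5311 -0.0109  0.1336] F [-3.4  2.4  0.4] w0.0150 g59.1
t25.4 [ 0.5312 -0.0109  0.1297] F [-3.8  2.6 -0. ] w0.0151 g59.1
t25.6 [ 0.5313 -0.0109  0.1259] F [-3.3  2.6  0.6] w0.0153 g59.3
t25.9 [ 0.5312 -0.0109  0.122 ] F [-3.9  4.3  0.8] w0.0151 g59.3
t26.1 [ 0.5313 -0.0109  0.1181] F [-3.4  3.2  0.9] w0.0149 g59.4
t26.4 [ 0.5313 -0.0109  0.1141] F [-3.9  3.8  1.6] w0.0153 g59.4
t26.6 [ 0.5314 -0.0107  0.1123] F [-2.9  3.2  1.9] w0.0148 g59.5
[([0.5335, -0.0085, 0.1087], 0.88)] [([0.5366, -0.0076, 0.0654], 0.9)]
[([0.5287, -0.0117, 0.1109], 0.55)] [([0.5383, -0.0117, 0.0694], 0.57), ([0.5424, -0.1579, 0.0646], 0.38), ([0.581, -0.0858, 0.0499], 0.22)]
```

```bash
cat >> h.py <<'E'
def lockq(sgn,phi=0,yaw=-.033):
    b=np.deg2rad(35);n=np.array([-np.sin(b),0,np.cos(b)]);u=np.array([np.cos(b),0,np.sin(b)])
    z=-n;y=sgn*u;x=np.cross(y,z)
    return (R.from_euler("z",yaw)*R.from_matrix(np.c_[x,y,z])*R.from_euler("z",phi)).as_quat(), R.from_euler("z",yaw).apply(n)
E
python3 - <<'E'
from h import *
q=down(-.033)
z=.1115
while z>.107:
    p=manip.get_state()["position"]
    manip.move_l([.5308,-.0109,z],q,.04);f=st()["force"]
    if f[2]>8: break
    z-=.001
manip.move_gripper(.045);st()
p=manip.get_state()["position"]
manip.move_l([p[0],p[1],.25],q,.2)
for c in("wrist","scene","top"):
    im=manip.capture(c)
    if c=="wrist":cv2.imwrite("pics/w6.png",im)
    print(c,spots(c,"pin_grip"),spots(c,"retainer_push"))
g=np.array([.5145,-.252,.085])
for sg in(1,-1):
    qq,n=lockq(sg);j=manip.ik(g+.12*n,qq);j2=manip.ik(g,qq);print(sg,None if j is None else np.round(j,2),None if j2 is None else np.round(j2,2))
E
```

```text
t27.1 [ 0.5313 -0.0108  0.1121] F [-3.   4.1  3.6] w0.0150 g59.6
t27.4 [ 0.5314 -0.0108  0.1118] F [-4.7  3.2  8.2] w0.0153 g60.1
t27.8 [ 0.5311 -0.0113  0.1105] F [ 0.   0.1 -0. ] w0.0451 g0.0
wrist [([0.524, -0.0095, 0.1064], 0.83)] [([0.5324, -0.0073, 0.0694], 0.79)]
scene [([0.5191, -0.0133, 0.1063], 0.79)] [([0.5311, -0.0143, 0.0696], 0.9), ([0.5315, -0.0112, 0.051], 0.17)]
top [([0.5193, -0.0119, 0.1099], 0.46)] []
1 [-0.83 -0.42  2.32  0.57  0.87 -1.09] [-0.72 -0.11  2.27  0.69  0.61 -1.19]
-1 [-0.83 -0.42  2.32  0.57  0.87  2.05] [-0.72 -0.11  2.27  0.69  0.61  1.95]
```

View pics/w6.png

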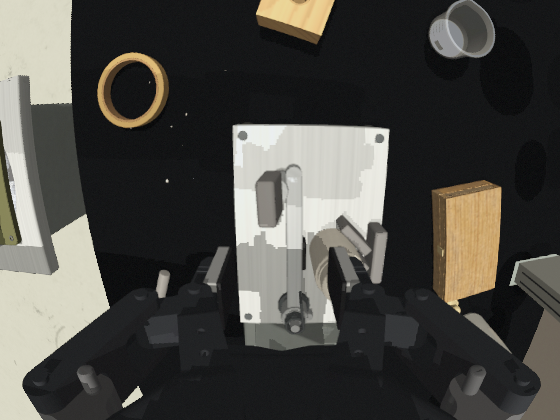

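The pin stands in the hole leaning slightly (handle at px (268,198)) and the arm lies parallel across the pot front (293,165→290,310). Now the lock.

```bash
python3 - <<'E'
from h import *
g=np.array([.5145,-.252,.085]);q,n=lockq(1)
manip.move_gripper(.06)
manip.reach(g+.15*n,q)
im=manip.capture("wrist");cv2.imwrite("pics/w7.png",im);st()
print(spots("wrist","lock_grip"),wpix(g))
E
```

```text
t30.5 [ 0.4293 -0.2488  0.2088] F [-0.5 -0.2  0.7] w0.0603 g0.0
[([0.5087, -0.2469, 0.0834], 0.84)] [279.2, 193.7]
```

View pics/w7.png

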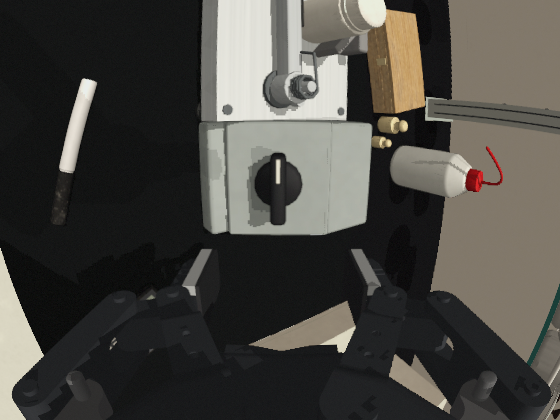

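The bar runs from px (278,153) to (278,224), centre (278,189), against a predicted (279,194). I'll shift +4 mm in y, then grip and turn.

```bash
python3 - <<'E'
from h import *
g=np.array([.5135,-.248,.0845]);q,n=lockq(1)
manip.move_l(g+.07*n,q,.2)
manip.move_l(g+.002*n,q,.08);st()
manip.move_gripper(0);s=st()
j=np.array(s["joints"])
for d in np.r_[np.arange(.2,1.6,.2),1.57]:
    k=j.copy();k[5]+=d;manip.move_j(k);s=manip.get_state();print(round(d,2),np.round(s["wrist_torque"],2),np.round(s["force"],1))
manip.move_gripper(.06);s=st()
manip.move_l(np.array(s["position"])+.15*n,None,.15)
for c in("wrist","scene"):
    im=manip.capture(c)
    cv2.imwrite(f"pics/z_{c}.png",im)
    for m in("pin_grip","retainer_push","lock_grip"):print(c,m,spots(c,m))
st()
E
```

```text
t32.1 [ 0.5125 -0.2482  0.0866] F [-0.3  0.4  0.8] w0.0600 g0.0
t32.5 [ 0.5115 -0.2481  0.0861] F [-11.   -0.5   6.2] w0.0128 g58.5
0.2 [-0.09  0.22 -0.  ] [-1.2  0.3  0. ]
0.4 [-0.07  0.3  -0.04] [-3.6 -0.5  0.9]
0.6 [-0.11  0.33 -0.  ] [-2.5  0.1  0.7]
0.8 [-0.18  0.36 -0.1 ] [-2.3 -1.1  1.9]
1.0 [-0.23  0.36 -0.17] [-4.1 -0.3  2.3]
1.2 [-0.26  0.47 -0.24] [-4.1 -0.9  2.3]
1.4 [-0.44  0.54 -0.38] [-3.2 -2.   2.5]
1.57 [-0.49  0.56 -0.41] [-5.  -3.3  2.6]
t35.5 [ 0.5115 -0.2479  0.086 ] F [-0.5  0.2  0.5] w0.0602 g0.0
wrist pin_grip [([0.5236, -0.0119, 0.1118], 0.56)]
wrist retainer_push [([0.5336, -0.0073, 0.0677], 0.67), ([0.583, -0.0838, 0.0946], 0.63)]
wrist lock_grip []
scene pin_grip [([0.5212, -0.0123, 0.1082], 0.51)]
scene retainer_push [([0.5351, -0.0128, 0.067], 0.79)]
scene lock_grip [([0.5148, -0.2532, 0.0831], 0.52)]
t37.0 [ 0.4256 -0.2449  0.2085] F [ 0.6 -0.2  0.3] w0.0598 g0.0
```

View pics/z_wrist.png

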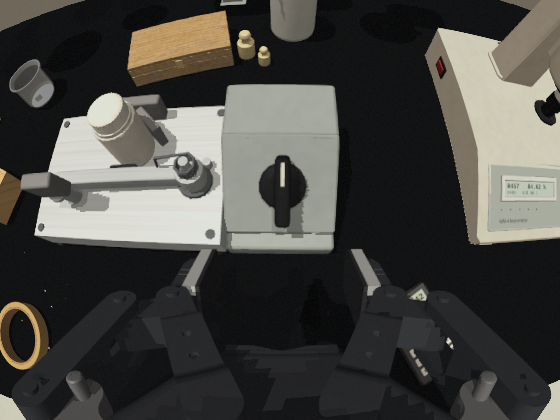

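The bar now points straight up the slope, from px (282,157) to (282,225), so it is locked. The pot is in the nest, the pin is in the hole, and the robot is clear. Handing in.

```bash
python3 -c "
from rig import manip
print(manip.close_job())"
```

```text
the job is handed in; nothing more can be done
None
```

I handed the job in at about 37 s. In the last pictures the tall pot stands in the nest, the pin holds the arm closed with a slight lean, and the lock bar points straight up the slope; the hand-in gave no verdict.

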